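Clear the finds-washing trough and draw its silt plug

TASK

Finish the washing: take every tile out of the trough and lower it gently, on edge, into a slot of the wooden drying rack, one tile to a slot. Take the T-handled puller from its pocket, screw it into the plug in the trough floor until its collar is down on the plug, draw the plug straight up out of the drain and leave it in the white drip tray with the puller still screwed in. Tiles and plug may be done in either order; do not disturb the mug, the toothbrush or the potsherd.

Things in the scene. Friction and masses are not known exactly. Their poses are not given: they have to be found in the camera images.
- trough: fixed stainless wash trough, 280 (x) x 350 (y) mm; origin at the centre of its footprint on the table, z up. Floor 65 mm above the table, thin walls to 110 mm. In its +y half tiles lean in three rows, 75 mm apart, on wire rails (tops 45 mm over the floor); in its -y half the drain well with the plug; outside its -y end wall the pocket that keeps the puller
- well (a point): centre of the drain well's mouth, level with the trough floor (65 mm above the table), at x 0, y -100 mm in the trough. The well is 66 mm square, upright, 52 mm deep
- pocket (a point): centre of the top of the puller's square pocket (32 mm inside, 40 outside), level with the trough's rim, 110 mm above the table, at x 0, y -195 mm in the trough
- plug: black plastic silt plug, a 60 x 60 x 52 mm block, about 450 g, loose, seated in the drain well, top flush with the trough floor, 3 mm play all round; being square it cannot turn there. Origin at the centre of its underside, z up its axis. In its top a blind hole, 31 mm across, 38 mm deep: brass thread, two starts, right-hand, 16 mm per turn, 20 mm clear inside
- plug_mouth (a point): centre of the plug's top face and of the tapped hole's mouth; 52 mm above plug along its z. The thread has a 1 mm lip under its start, behind which the puller's thread hangs and cannot work loose once the collar is within 1 mm of the plug; lifted a little in the well and turned 60 degrees on, the puller draws it tight to the collar
- puller: T-handled steel puller, 124 mm long, 250 g, loose. Origin at its lower tip, z along the rod to the handle. Lower end 18 mm thick, nose tapered; 18 to 25 mm above the tip a short thread, 26.6 mm across, fits the plug; collar 46 mm across, 5 mm thick. Starts upright in the pocket, collar on the pocket's top. Let go when it has been put in the plug, it stays standing there
- puller_collar (a point): centre of the underside of the puller's collar, 33 mm above its tip; meets plug_mouth when screwed home. Put in anywhere round, the thread lands with the collar 5 to 13 mm above the plug; turned clockwise seen from above it then goes down 16 mm per turn (2 mm axial play) and the collar lands after 120 to 300 degrees; the thread repeats every half turn
- puller_bar (a point): centre of the puller's handle bar, 116 mm above its tip; the bar is 80 mm long (puller's x), 14 mm thick (puller's y, grip across this), 16 mm high
- tray: white plastic drip tray, loose, 300 g, 130 x 130 mm outside, 122 mm inside, rim 20 mm high, base 4 mm thick; origin at the centre of its underside, z up
- rack: fixed wooden drying rack: two slotted rails along its x, 247 mm long, centred at y -30 and +30 mm; origin at the centre of its underside. Five slots at x -100, -50, 0, 50, 100 mm, 17 mm wide along x, open along y; slot bottoms 15 mm, rail tops 50 mm above the table. A tile stands on edge in a slot, faces across x, centred at y 0, its centre 60 mm above the table
- tile1: red-brown floor tile, 90 x 90 x 12 mm, 160 to 260 g, loose; may be absent. Origin at its centre; x square to its faces (12 mm), y and z along its edges, z to the upper edge. At the start it leans 20 degrees off upright, its lower edge on the trough floor, its top tilted to the trough's -x and free for a grip across the 12 mm; this one -x row, middle of the trough
- tile2: red-brown floor tile, 90 x 90 x 12 mm, 160 to 260 g, loose; may be absent. Origin at its centre; x square to its faces (12 mm), y and z along its edges, z to the upper edge. At the start it leans 20 degrees off upright, its lower edge on the trough floor, its top tilted to the trough's -x and free for a grip across the 12 mm; this one -x row, +y end
- tile3: red-brown floor tile, 90 x 90 x 12 mm, 160 to 260 g, loose; may be absent. Origin at its centre; x square to its faces (12 mm), y and z along its edges, z to the upper edge. At the start it leans 20 degrees off upright, its lower edge on the trough floor, its top tilted to the trough's -x and free for a grip across the 12 mm; this one middle row, middle of the trough
- tile4: red-brown floor tile, 90 x 90 x 12 mm, 160 to 260 g, loose; may be absent. Origin at its centre; x square to its faces (12 mm), y and z along its edges, z to the upper edge. At the start it leans 20 degrees off upright, its lower edge on the trough floor, its top tilted to the trough's -x and free for a grip across the 12 mm; this one middle row, +y end
- tile5: red-brown floor tile, 90 x 90 x 12 mm, 160 to 260 g, loose; may be absent. Origin at its centre; x square to its faces (12 mm), y and z along its edges, z to the upper edge. At the start it leans 20 degrees off upright, its lower edge on the trough floor, its top tilted to the trough's -x and free for a grip across the 12 mm; this one +x row, middle of the trough
- tile6: red-brown floor tile, 90 x 90 x 12 mm, 160 to 260 g, loose; may be absent. Origin at its centre; x square to its faces (12 mm), y and z along its edges, z to the upper edge. At the start it leans 20 degrees off upright, its lower edge on the trough floor, its top tilted to the trough's -x and free for a grip across the 12 mm; this one +x row, +y end
- mug: white mug, 76 mm across and 88 mm high, beyond the drip tray; not part of the job. Origin at the centre of its underside
- toothbrush: white toothbrush with blue bristles, 175 mm long, lying on the table between robot and trough; not part of the job. Origin near its middle
- sherd: small bent potsherd, about 75 x 40 mm, lying beyond the rack; not part of the job. Origin at the underside near its middle
Not all that is in view belongs to the job. What is shaped like the tile3 but blue or green is not meant.

How it is judged:
By the outcome, as a careful person would: the job done as asked, in the order asked, and still so for the second after the job is handed in, with the robot touching nothing.
Of tile1, tile2, tile3, tile4, tile5, tile6 only 3 to 5 are there at a start; the rules pass over those that are not, and their reading is None.
At some moment in a run one of tray may be knocked a few centimetres aside while the robot is not near it.
It also fails if it takes over 210 s, if anything falls off the work surface, if the arm or the gripper's body presses on something with over 40 N, if the wrist force passes 120 N, or if a joint passes its speed limit or range.

ROBOT

A 7-joint arm with a two-finger parallel gripper is mounted at the origin on the work surface. World frame = base frame: x ahead of the robot, y to its left, z up, the work surface at z = 0. Lengths are in m, angles in rad, forces in N, time in s.
With the tool pointing down it reaches from about 0.425 to 0.875 m from the base axis. Payload 4.7 kg.
Tool frame: the origin (TCP) lies midway between the tips of the shut fingers; the grasp point (between the pads) lies 19 mm behind it; z points along the fingers, y is the line along which they close (so a half turn about z gives the same grasp; the last joint's range is limited). The gripper opens to 87 mm and grips with 3 to 60 N. Pads are 19 mm wide; open, the fingers measure 117 mm over their backs; the gripper's body (75 mm by 190 mm) begins 51 mm behind the grasp point.
Start: joints at [1.172, 0.321, -0.07, 1.45, 0.023, 1.371, -0.057], TCP at [0.261, -0.595, 0.223] pointing down, gripper open.
Joint ranges: [-2.86, 2.86], [-0.3, 2.09], [-1.38, 1.24], [0.06, 2.45], [-1.56, 4.7], [0.09, 2.05], [-2.69, 2.69]. Speed limits (rad/s): [2.57, 2.57, 3.14, 3.14, 3.14, 3.14, 3.14].

INTERFACE

Orientations are given as a rotation vector (axis times angle).
In Python, from bench import monitor, cams, workorder gives the robot as it stands.
- The arm moves only by the tool move_arm, never from a script. Its arguments are lists of equal length, an entry for each row: "slide": the shift along the tool's x, y, z in cm, a list of three; "roll": the turn about the tool's z in rad. In form: {"slide": [[dx, dy, dz], ...], "roll": [roll, ...]}. A call has 1 to 20 rows; each row is the pose to reach, as a shift and turn from the pose commanded when the call began, along the tool's axes at that moment; what a row does not reach only later rows make up. A row lasts 1/10 s, in which the tool goes at most 50 mm and 8.59 degrees, less where a joint would pass 70% of its speed; a pose out of reach is approached as far as the arm can. A call with a gripper value outside its range is refused whole. "gripper" is the finger opening in cm, from 0 to 8.7, set as the call begins (left out, the last holds). The fingers move at their own pace and stop on an object; "squeeze" is the grip in N (left out, the last holds). Time passes only in rows, so rows that repeat a pose let the fingers close. It gives the time, the measured TCP pose, the force, the opening and the grip force at its end, in the units of the state.
- monitor.get_state(): the state, without advancing time (a new reading comes with each control period).
- cams.get_image(name): name is "scene" or "top" or "wrist"; returns the picture (480x640x3 uint8, red, green, blue); there is no depth.
- cams.get_calibration(name): a dict with "mtx" (3x3 intrinsics, pixels), "R" (3x3) and "t" (3): a world point X has camera coordinates R X + t. Camera axes: x right, y down, z forward; pixel columns grow to the right and rows downward; lengths in m; the calibration is good to about 2 mm. A picture is of the moment at which its call begins: read the wrist's pose just before it. get_calibration takes no time and is no camera call; for the wrist camera it gives the pose at the moment of the call.
- workorder.close_job(): hands the job in; it is judged then, once.
The state is a dict: "time": time; "joint_positions": joint angles; "qd": joint speeds; "joint_torque": joint torques, N m; "position": TCP position; "tool_rot": TCP orientation; "ft_force": force on the tool from outside, world axes, zero at the start; "torque": the same for the moment, N m; "grip_width": opening from 0.0 (shut) to 1.0 (fully open); "grip_force": force on a finger pad.
Only numpy, scipy, OpenCV 4.12 (cv2) and the standard library are available. Lean on these libraries where they do the work, as an engineer would, in place of code of your own. Each camera call takes 0.05 s, during which the arm holds its last target. There are 200 camera calls.

## Working session

There is one attempt and no reset: what is moved stays moved. The work goes in short steps, Python scripts to look and compute and a tool call to move; the robot and the scene stay as the last step left them, time stands still between calls to the robot, and variables do not carry over. Pictures are saved under pics/ and viewed, at most 14 in all, crops included, and the job is handed in when it is done.

Besides the shell and the picture viewer there is one more tool, called after "Emit:" as name(argument=value, ...), one argument or row to a line, values as JSON. move_arm: Moves the arm, as the interface text tells. Its arguments: {"type":"object","properties":{"slide":{"type":"array","items":{"type":"array","items":{"type":"number"}}},"roll":{"type":"array","items":{"type":"number"}},"gripper":{"type":"number"},"squeeze":{"type":"number"}},"required":["slide","roll"]}

```bash
ls; mkdir -p pics; python3 - <<'E'
from bench import monitor,cams
import cv2,numpy as np
s=monitor.get_state();print(s)
for n in("scene","top"):
    im=cams.get_image(n);cv2.imwrite(f"pics/{n}0.png",im[:,:,::-1]);c=cams.get_calibration(n);print(n,c)
E
```

```text
pics
{'time': 0.0, 'joint_positions': array([ 1.17207757,  0.32185511, -0.07007717,  1.45167823,  0.02258121,
        1.37078797, -0.05689077]), 'qd': array([-3.78279835e-04,  1.54459274e-03, -6.61671330e-04,  4.08008069e-05,
        1.13086343e-03, -3.46303747e-04, -1.57550605e-03]), 'joint_torque': array([-5.31927362e-04, -4.91290998e+01, -4.03769799e-01, -3.12535357e+01,
       -6.38032285e-02,  4.36724047e-02,  1.41085875e-04]), 'position': array([ 0.2605091 , -0.5949074 ,  0.22143897]), 'tool_rot': array([-3.07305470e+00, -6.43518126e-01,  7.49819270e-04]), 'ft_force': array([-0.14825074, -0.58949814,  0.21433174]), 'torque': array([-0.00605243, -0.00449671,  0.00194669]), 'grip_force': 0.0, 'grip_width': 1.002124198718015}
scene {'mtx': array([[468.73499551,   0.        , 310.66090949],
       [  0.        , 468.73499551, 243.41708174],
       [  0.        ,   0.        ,   1.        ]]), 'R': array([[ 0.11153428,  0.99359903, -0.01791863],
       [ 0.54210386, -0.0759449 , -0.83687262],
       [-0.83287665,  0.08362622, -0.54710432]]), 't': array([-0.00754909, -0.171036  ,  1.51546689])}
top {'mtx': array([[528.73383094,   0.        , 322.58711317],
       [  0.        , 528.73383094, 233.30508114],
       [  0.        ,   0.        ,   1.        ]]), 'R': array([[ 0.00529561, -0.99987579, -0.01484483],
       [-0.99155495, -0.00332675, -0.12964456],
       [ 0.12957907,  0.01540601, -0.9914494 ]]), 't': array([-0.03395626,  0.53482704,  1.28496567])}
```

View pics/top0.png

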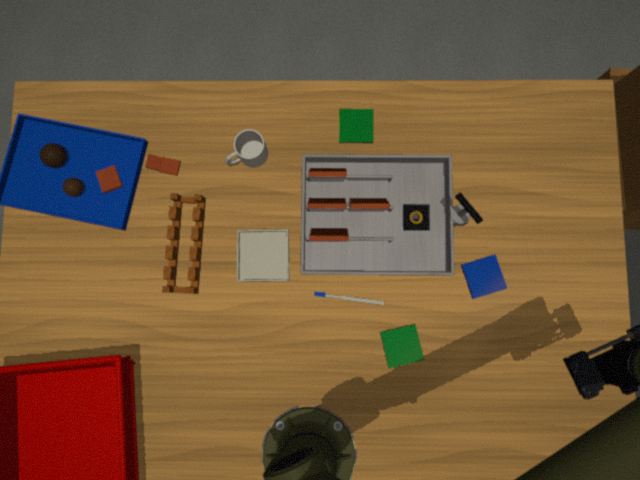

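View pics/scene0.png

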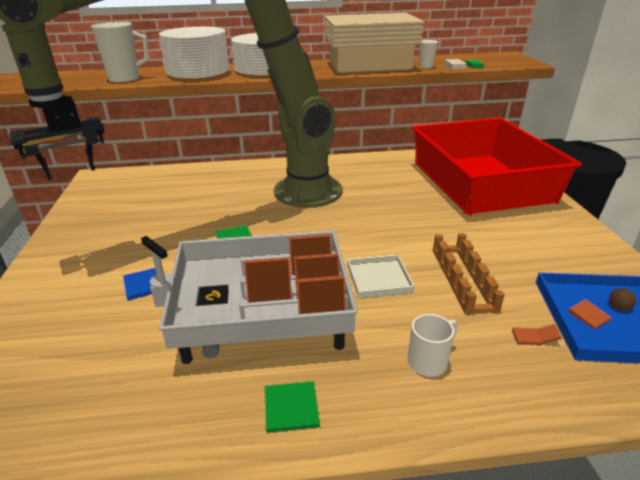

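```bash
cat > h.py <<'E'
import numpy as np,cv2
from bench import monitor,cams,workorder
from scipy.spatial.transform import Rotation as Ro
def ray(cal,px,z):
    px=np.atleast_2d(np.asarray(px,float));d=np.c_[px,np.ones(len(px))]@np.linalg.inv(cal["mtx"]).T@cal["R"]
    C=-cal["R"].T@cal["t"];return C+d*((z-C[2])/d[:,2])[:,None]
def proj(cal,X):
    c=np.atleast_2d(X)@cal["R"].T+cal["t"];p=c@cal["mtx"].T;return p[:,:2]/p[:,2:]
def rect(cal,mask,z,amin=60):
    out=[]
    for c in cv2.findContours(mask.astype(np.uint8),0,2)[0]:
        if cv2.contourArea(c)<amin: continue
        w=ray(cal,c.reshape(-1,2),z)[:,:2]
        r=cv2.minAreaRect((w*1000).astype(np.float32));out.append((np.round(r[0],1),np.round(r[1],1),round(r[2],1),np.round(c.reshape(-1,2).mean(0))))
    return out
def tool():
    s=monitor.get_state();R=Ro.from_rotvec(s["tool_rot"]).as_matrix();return s,R
def go(target,ang=None,z=None):
    """slide cm in tool axes to world target; roll so tool y lies along world angle ang (mod pi)"""
    s,R=tool();d=R.T@(np.array(target)-s["position"])*100
    a=np.arctan2(R[1,1],R[0,1]); r=None
    if ang is not None:
        r=-((ang-a+np.pi/2)%np.pi-np.pi/2)
    print("pos",s["position"].round(4),"ydeg",np.degrees(a).round(2),"tilt",R[:,2].round(3),"q7",s["joint_positions"][6].round(2),"slide",d.round(2),"roll",r)
E
python3 - <<'E'
from h import *
im=cv2.imread("pics/top0.png");c=cams.get_calibration("top");print("C",-c["R"].T@c["t"])
hsv=cv2.cvtColor(im,cv2.COLOR_BGR2HSV);H,S,V=cv2.split(hsv)
grey=(S<60)&(V>90); grey[:150]=0
for z in(.11,.02):print("grey",z,rect(c,grey,z,800))
red=((H<9)|(H>172))&(S>110)&(V>60);red[:,:300]=0;red[:,400:]=0;red[260:]=0
for z in(.15,):print("red",rect(c,red,z,30))
wood=(S>100)&(H>5)&(H<18)&(V<170);wood[:,:150]=0;wood[:,215:]=0;wood[:190]=0;wood[300:]=0
print("rack",rect(c,wood,.05,30))
blk=(V<60);blk[:185]=0;blk[240:]=0;blk[:,:395]=0;blk[:,490:]=0
print("blk plug",rect(c,blk,.065,30),"bar",rect(c,blk,.201,30))
for n,b in(("a",(290,145,490,285)),("r",(150,180,215,300))):
    x0,y0,x1,y1=b;k=4 if n=="a" else 4
    cv2.imwrite(f"pics/c{n}.png",cv2.resize(im[y0:y1,x0:x1],None,fx=k,fy=k,interpolation=2))
E
```

```text
C [ 0.36398556 -0.05196901  1.34281179]
grey 0.11 [(array([473.8, 107.8]), array([117.6, 120.7]), 0.3, array([263., 252.])), (array([ 572.8, -172.2]), array([380.9, 286.5]), 89.7, array([413., 205.]))]
grey 0.02 [(array([481.8, 119.4]), array([126.2, 129.6]), 0.3, array([263., 252.])), (array([ 588.1, -181. ]), array([408.7, 307.4]), 89.7, array([413., 205.]))]
red []
rack [(array([505.9, 316.3]), array([275.1, 160.7]), 1.8, array([185., 253.]))]
blk plug [(array([ 572. , -258.9]), array([59.3, 61.9]), 0.1, array([411., 218.])), (array([ 589.2, -380. ]), array([85.5, 36.5]), 38.5, array([466., 209.])), (array([ 584.9, -336.4]), array([133.7,   9.6]), 0.2, array([447., 213.]))] bar [(array([ 549.8, -236.8]), array([53. , 55.3]), 0.1, array([411., 218.])), (array([ 565.2, -345.1]), array([76.4, 32.6]), 38.5, array([466., 209.])), (array([ 561.4, -306.2]), array([119.5,   8.6]), 0.2, array([447., 213.]))]
```

View pics/ca.png

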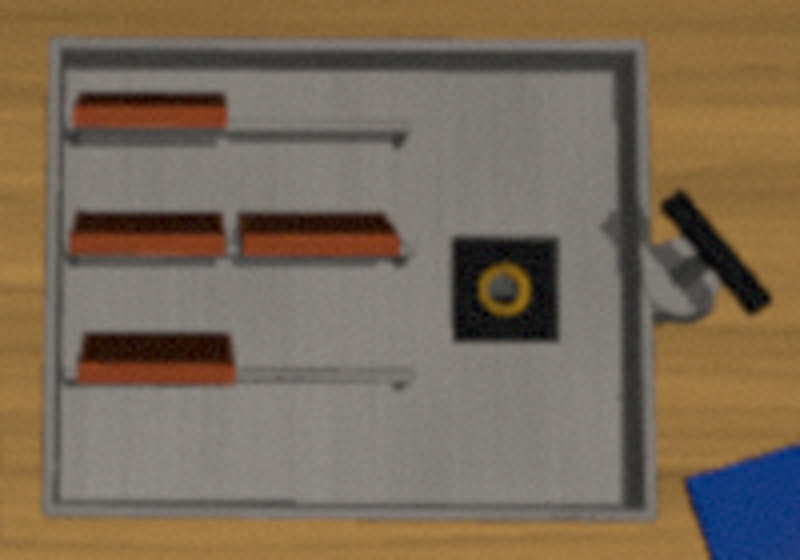

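View pics/cr.png

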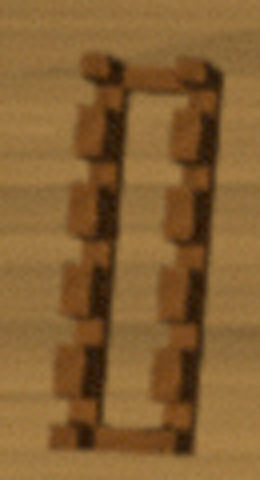

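```bash
python3 - <<'E'
from h import *
c=cams.get_calibration("top")
f=lambda p,o=(290,145):np.array(p)/4+np.array(o)-.375
k=ray(c,f([(47,40),(645,40),(655,517),(42,517)]),.11)*1000;print("rim",k[:,:2].round(1).tolist(),k.mean(0).round(1))
for n,a in dict(t6=(73,227,108,129),t4=(70,225,231,256),t3=(238,400,234,257),t2=(78,235,361,383)).items():
    p=ray(c,f([((a[0]+a[1])/2,(a[2]+a[3])/2),(a[0],a[3]),(a[1],a[3]),(a[0],a[2])]),.1516)*1000;print(n,p[:,:2].round(1).tolist())
print("bar ends",(ray(c,f([(678,193),(757,308),(717,250)]),.201)*1000)[:,:2].round(1).tolist())
L=[(97,67),(90,130),(84,210),(76,290),(70,368),(67,437)];Rr=[(190,70),(185,132),(180,212),(172,292),(165,372),(177,440)]
for q in(L,Rr):print("rack",(ray(c,f(q,(150,180)),.05)*1000)[:,:2].round(1).tolist())
go([.572,-.12,.33],0)
E
```

```text
rim [[715.4, 19.1], [715.7, -338.4], [431.2, -336.8], [429.6, 19.0]] [ 573.  -159.3  110. ]
t6 [[657.0, -43.2], [650.8, 1.2], [650.9, -87.6], [663.2, 1.3]]
t4 [[583.9, -42.1], [576.5, 2.2], [576.7, -86.4], [591.0, 2.3]]
t3 [[582.9, -140.0], [576.2, -93.8], [576.4, -186.1], [589.5, -93.8]]
t2 [[509.8, -47.5], [503.4, -3.0], [503.7, -92.0], [516.0, -2.9]]
bar ends [[603.6, -333.0], [540.0, -374.0], [571.9, -353.3]]
rack [[624.8, 340.4], [584.9, 343.1], [534.6, 344.7], [484.9, 347.5], [436.8, 349.1], [394.7, 349.1]]
rack [[623.0, 282.0], [583.8, 283.7], [533.6, 284.9], [483.9, 288.1], [434.7, 290.5], [393.2, 281.6]]
pos [ 0.2605 -0.595   0.2216] ydeg -66.35 tilt [-0.001  0.002 -1.   ] q7 -0.06 slide [ 47.58 -31.03 -10.79] roll -1.157950489543933
```

Emit:
move_arm(
  slide=[
    [4,-2.6,-2],
    [8,-5.2,-4],
    [12,-7.8,-5],
    [16,-10.4,-6],
    [20,-13,-7],
    [24,-15.6,-8],
    [28,-18.2,-9],
    [32,-20.8,-10],
    [36,-23.4,-10.8],
    [40,-26,-10.8],
    [44,-28.6,-10.8],
    [47.6,-31,-10.8],
    [47.6,-31,-10.8],
    [47.6,-31,-10.8],
    [47.6,-31,-10.8],
    [47.6,-31,-10.8],
  ],
  roll=[-0.1,-0.2,-0.3,-0.4,-0.5,-0.6,-0.7,-0.8,-0.9,-1.0,-1.1,-1.158,-1.158,-1.158,-1.158,-1.158],
  gripper=4.5,
  squeeze=20,
)

```text
time: 1.7
position: [0.5718, -0.1224, 0.3304]
tool_rot: [2.225, 2.218, -0.001]
ft_force: [-0.8, -0.1, 0.8]
grip_width: 0.516
grip_force: 0.0
```

```bash
python3 - <<'E'
from h import *
c=cams.get_calibration("wrist");im=cams.get_image("wrist")
cv2.imwrite("pics/w1.png",im[:,:,::-1]);print("C",(-c["R"].T@c["t"]).round(3),c["R"].round(3).tolist())
go([.572,-.12,.33],0)
E
```

```text
C [ 0.571 -0.046  0.493] [[1.0, -0.003, -0.001], [-0.002, -0.96, 0.281], [-0.002, -0.281, -0.96]]
pos [ 0.5718 -0.1223  0.3305] ydeg -0.17 tilt [-0.    -0.001 -1.   ] q7 0.09 slide [0.23 0.02 0.05] roll -0.0030380260774596213
```

View pics/w1.png

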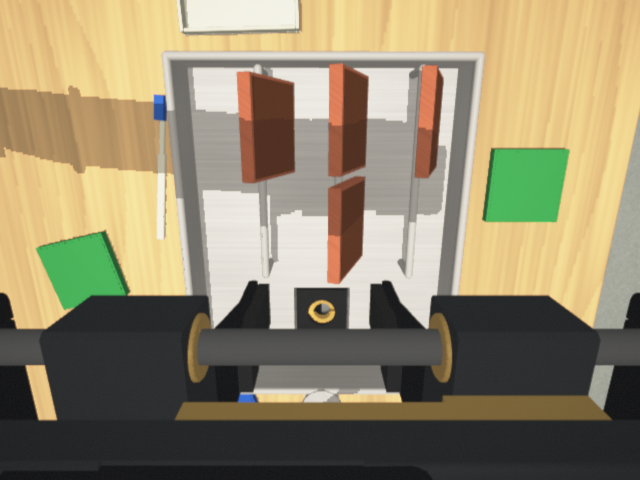

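```bash
python3 - <<'E'
from h import *
c=cams.get_calibration("wrist")
for n,q in dict(t2=[(238,72),(251,73),(243,182),(257,181)],t4=[(329,64),(343,66),(329,176),(341,173)],t3=[(329,188),(341,184),(328,282),(335,280)],t6=[(421,66),(437,66),(416,176),(431,178)]).items():
    q=np.array(q);a=np.r_[ray(c,q[[0,2]],.1496),ray(c,q[[1,3]],.1536)]*1000;print(n,a[:,:2].round(1).tolist(),a.mean(0).round(1))
print("rim corners",(ray(c,[(166,53),(482,54)],.11)*1000).round(1).tolist(),"plug",(ray(c,[(294,288),(349,288)],.065)*1000).round(1).tolist())
E
```

```text
t2 [[505.3, -4.5], [504.3, -93.6], [516.5, -5.8], [517.2, -92.2]] [510.8 -49.  151.6]
t4 [[579.1, 1.3], [579.5, -88.6], [590.2, -0.8], [589.7, -85.5]] [584.6 -43.4 151.6]
t3 [[579.6, -99.1], [579.0, -187.9], [589.8, -95.0], [585.4, -184.2]] [ 583.5 -141.5  151.6]
t6 [[653.4, -0.4], [655.3, -88.7], [665.2, -1.0], [667.3, -90.0]] [660.3 -45.  151.6]
rim corners [[434.3, 16.1, 110.0], [716.6, 14.6, 110.0]] plug [[540.8, -230.4, 65.0], [605.7, -230.5, 65.0]]
```

Emit:
move_arm(
  slide=[
    [4,4.5,3],
    [7.8,9.1,7],
    [7.8,9.1,11],
    [7.8,9.1,14],
    [7.8,9.1,16.5],
    [7.8,9.1,18.5],
    [7.8,9.1,20],
    [7.8,9.1,21],
    [7.8,9.1,21],
    [7.8,9.1,21],
  ],
  roll=[0,0,0,0,0,0,0,0,0,0],
)

```text
time: 2.75
position: [0.6639, -0.0428, 0.1215]
tool_rot: [2.221, 2.22, 0.001]
ft_force: [0.4, 0.1, -0.2]
grip_width: 0.516
grip_force: 0.0
```

Emit:
move_arm(
  slide=[
    [0,0,0],
    [0,0,0],
    [0,0,0],
    [0,0,0],
    [0,0,0],
    [0,0,0],
    [0,0,0],
    [0,0,0],
  ],
  roll=[0,0,0,0,0,0,0,0],
  gripper=0.5,
  squeeze=20,
)

```text
time: 3.55
position: [0.6659, -0.0426, 0.1224]
tool_rot: [2.219, 2.218, 0.006]
ft_force: [5.2, -1.2, 3.5]
grip_width: 0.23
grip_force: 17.4
```

```bash
python3 - <<'E'
from h import *
cv2.imwrite("pics/w2.png",cams.get_image("wrist")[:,:,::-1])
go([.663,-.044,.25],0)
E
```

```text
pos [ 0.6659 -0.0426  0.1223] ydeg -0.01 tilt [ 0.006 -0.    -1.   ] q7 -0.16 slide [ -0.14  -0.21 -12.77] roll -0.00019789797354086147
```

View pics/w2.png

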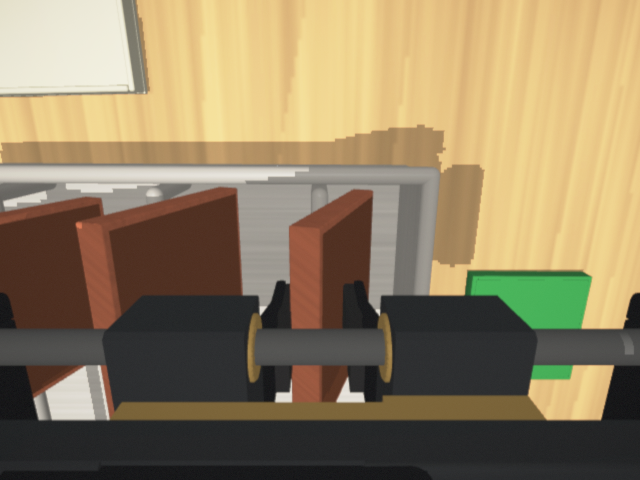

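Emit:
move_arm(
  slide=[
    [0,0,-0.4],
    [0,0,-0.8],
    [0,0,-1.2],
    [0,0,-1.6],
    [0,0,-2],
    [0,0,-2.5],
    [0,0,-3],
    [0,0,-3],
    [0,0,-3],
  ],
  roll=[0,0,0,0,0,0,0,0,0],
)

```text
time: 4.5
position: [0.6649, -0.0426, 0.1507]
tool_rot: [2.22, 2.22, 0.004]
ft_force: [5.4, -0.6, -0.3]
grip_width: 0.182
grip_force: 18.2
```

Emit:
move_arm(
  slide=[
    [0,0,-1],
    [0,0,-2],
    [0,0,-3],
    [0,0,-4],
    [0,0,-5],
    [0,0,-6],
    [0,0,-7],
    [0,0,-8],
    [0,0,-8],
    [0,0,-8],
  ],
  roll=[0,0,0,0,0,0,0,0,0,0],
)

```text
time: 5.5
position: [0.6634, -0.0425, 0.2307]
tool_rot: [2.221, 2.221, 0.0]
ft_force: [0.3, -0.5, -2.8]
grip_width: 0.132
grip_force: 20.0
```

```bash
python3 - <<'E'
from h import *
im=cams.get_image("scene");c=cams.get_calibration("scene")
p=proj(c,[.663,-.044,.2])[0].astype(int);x,y=p
a=cv2.resize(im[max(0,y-90):y+90,x-110:x+110,::-1],None,fx=3,fy=3);cv2.imwrite("pics/s2.png",a)
go([.609,.316,.25],np.radians(-2.3));print(monitor.get_state()["ft_force"],monitor.get_state()["grip_width"])
E
```

```text
pos [ 0.6632 -0.0425  0.2302] ydeg 0.0 tilt [-0.001 -0.    -1.   ] q7 -0.13 slide [35.85 -5.42 -1.98] roll 0.04015725629533362
[ 0.18943587 -0.1456039  -2.14387514] 0.1328701999207534
```

View pics/s2.png

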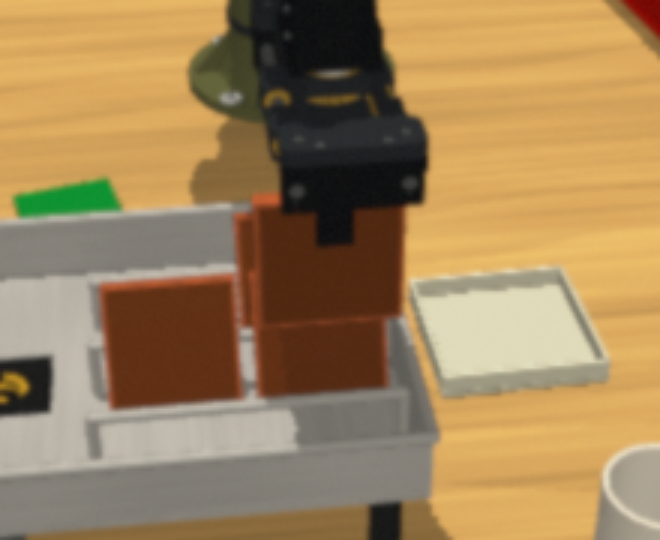

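Emit:
move_arm(
  slide=[
    [4,-0.8,-1],
    [8.5,-1.6,-2],
    [13,-2.4,-3],
    [17,-3.3,-4],
    [21,-4.2,-5],
    [24.5,-5,-6],
    [27.3,-5.4,-6],
    [27.3,-5.4,-6],
    [27.3,-5.4,-6],
  ],
  roll=[0.01,0.02,0.03,0.04,0.04,0.04,0.04,0.04,0.04],
)

```text
time: 6.45
position: [0.6088, 0.2311, 0.2897]
tool_rot: [-2.263, -2.179, 0.002]
ft_force: [-0.5, -1.5, -2.9]
grip_width: 0.135
grip_force: 20.0
```

```bash
python3 - <<'E'
from h import *
c=cams.get_calibration("wrist");cv2.imwrite("pics/w3.png",cams.get_image("wrist")[:,:,::-1])
np.savez("w3.npz",**c)
go([.609,.316,.25],np.radians(-2.3))
E
```

```text
pos [0.6095 0.2296 0.2896] ydeg -2.32 tilt [-0.001 -0.002 -1.   ] q7 -0.6 slide [ 8.64 -0.39  3.95] roll -0.00032815244450601355
```

View pics/w3.png

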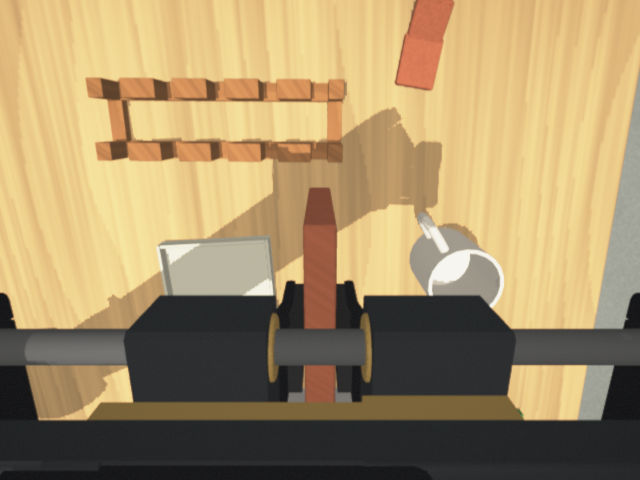

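```bash
python3 - <<'E'
import cv2
im=cv2.imread("pics/w3.png")[70:168,80:356];cv2.imwrite("pics/w3c.png",cv2.resize(im,(792,281),interpolation=2))
E
```

```text
(no output)
```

View pics/w3c.png

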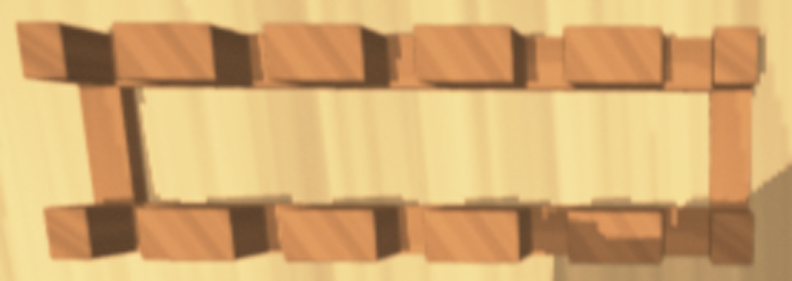

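```bash
python3 - <<'E'
from h import *
c=np.load("w3.npz");k=792/276
f=lambda x,y:((x+.5)/k-.5+80,(y+.5)/k-.5+70)
U=[(68,115),(214,264),(364,415),(515,565),(663,713)];L=[(91,140),(235,281),(376,426),(520,568),(663,711)]
for r,y in((U,52),(L,233)):
    a=ray(c,[f(q,y) for s in r for q in s],.05)*1000;m=a.reshape(5,2,3);print(m.mean(1)[:,:2].round(1).tolist(),(m[:,1,0]-m[:,0,0]).round(1))
P=np.r_[ [ray(c,[f((a+b)/2,52)],.05)[0] for a,b in U],[ray(c,[f((a+b)/2,233)],.05)[0] for a,b in L]]*1000
print("mean",P.mean(0));d=np.polyfit([-100,-50,0,50,100]*2,P[:,1],1)[0];e=np.polyfit([-100,-50,0,50,100]*2,P[:,0],1)[0];print(np.degrees(np.arctan2(d,e)),e)
g=(P[:5]-P[5:]).mean(0);print("across",g,np.degrees(np.arctan2(-g[0],g[1])))
E
```

```text
[[412.5, 349.1], [461.8, 347.2], [512.2, 345.3], [562.5, 343.4], [612.0, 341.6]] [15.7 16.7 17.1 16.7 16.7]
[[409.8, 289.9], [459.6, 288.1], [509.6, 286.2], [559.5, 284.4], [609.4, 282.5]] [17.1 16.1 17.5 16.8 16.7]
mean [510.8975755  315.77238729  50.        ]
-2.132725634398675 0.998721531381454
across [ 2.58943539 59.11305092  0.        ] -2.5082266848120227
```

Emit:
move_arm(
  slide=[
    [4.2,-0.12,2],
    [8.2,-0.25,5],
    [8.2,-0.25,9],
    [8.2,-0.25,12.5],
    [8.2,-0.25,15],
    [8.2,-0.25,16.2],
    [8.2,-0.25,16.2],
    [8.2,-0.25,16.2],
    [8.2,-0.25,16.2],
  ],
  roll=[0,0,0,0,0,0,0,0,0],
)

```text
time: 7.4
position: [0.6114, 0.3129, 0.1307]
tool_rot: [2.265, 2.175, 0.005]
ft_force: [-0.1, -0.0, -2.5]
grip_width: 0.139
grip_force: 20.0
```

```bash
python3 - <<'E'
from h import *
cv2.imwrite("pics/w4.png",cams.get_image("wrist")[:,:,::-1])
go([.6103,.312,.072],np.radians(-2.3))
E
```

```text
pos [0.6112 0.313  0.1306] ydeg -2.32 tilt [ 0.003  0.001 -1.   ] q7 -0.77 slide [-0.11 -0.11  5.86] roll -0.00029760091212360784
```

View pics/w4.png

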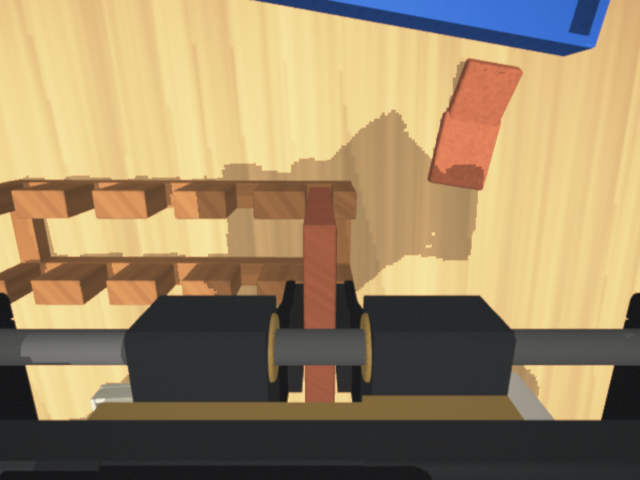

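Emit:
move_arm(
  slide=[
    [-0.1,-0.1,0.8],
    [-0.1,-0.1,1.6],
    [-0.1,-0.1,2.4],
    [-0.1,-0.1,3.2],
    [-0.1,-0.1,3.8],
    [-0.1,-0.1,4.3],
    [-0.1,-0.1,4.7],
    [-0.1,-0.1,5],
    [-0.1,-0.1,5.2],
    [-0.1,-0.1,5.4],
    [-0.1,-0.1,5.4],
  ],
  roll=[0,0,0,0,0,0,0,0,0,0,0],
)

```text
time: 8.55
position: [0.6095, 0.3116, 0.0772]
tool_rot: [2.265, 2.175, 0.001]
ft_force: [-3.4, -3.4, 9.4]
grip_width: 0.131
grip_force: 20.0
```

Emit:
move_arm(
  slide=[
    [0,0,0],
    [0,0,0],
    [0,0,0],
    [0,0,0],
    [0,0,-1],
    [0,0,-2.5],
    [0,0,-5],
    [0,0,-9],
    [0,0,-13],
    [0,0,-16],
    [0,0,-16],
  ],
  roll=[0,0,0,0,0,0,0,0,0,0,0],
  gripper=3,
)

```text
time: 9.65
position: [0.6112, 0.3138, 0.2423]
tool_rot: [2.263, 2.175, 0.017]
ft_force: [0.4, 1.4, 0.6]
grip_width: 0.346
grip_force: 0.0
```

```bash
python3 - <<'E'
from h import *
cv2.imwrite("pics/w5.png",cams.get_image("wrist")[:,:,::-1])
go([.589,-.043,.26],0);go([.589,-.043,.12],0)
E
```

```text
pos [0.6103 0.3129 0.2392] ydeg -2.28 tilt [ 0.006  0.003 -1.   ] q7 -0.74 slide [-35.64  -0.7   -2.21] roll -0.03977848057252653
pos [0.6103 0.3129 0.2392] ydeg -2.28 tilt [ 0.006  0.003 -1.   ] q7 -0.74 slide [-35.69  -0.78  11.79] roll -0.03977848057252653
```

View pics/w5.png

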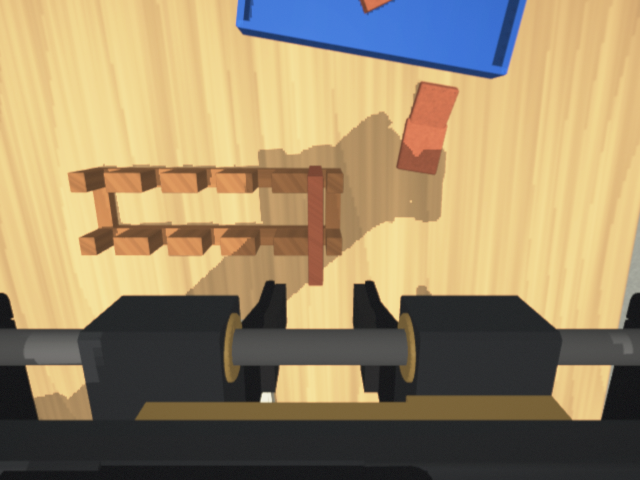

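Emit:
move_arm(
  slide=[
    [-4,-0.1,-2],
    [-8.5,-0.2,-2],
    [-13,-0.3,-2],
    [-17.5,-0.35,-2],
    [-22,-0.4,-2],
    [-26.5,-0.5,-2],
    [-31,-0.6,-1],
    [-34.5,-0.7,1],
    [-35.7,-0.75,4],
    [-35.7,-0.75,7],
    [-35.7,-0.75,9],
    [-35.7,-0.75,10.5],
    [-35.7,-0.75,11.5],
    [-35.7,-0.75,11.7],
    [-35.7,-0.75,11.7],
  ],
  roll=[-0.01,-0.02,-0.03,-0.04,-0.04,-0.04,-0.04,-0.04,-0.04,-0.04,-0.04,-0.04,-0.04,-0.04,-0.04],
  gripper=4.5,
)

```text
time: 11.2
position: [0.5877, -0.0446, 0.1179]
tool_rot: [2.221, 2.222, 0.0]
ft_force: [1.1, 0.8, 1.0]
grip_width: 0.518
grip_force: 0.0
```

Emit:
move_arm(
  slide=[
    [0,0,0],
    [0,0,0],
    [0,0,0],
    [0,0,0],
    [0,0,0],
    [0,0,0],
    [0,0,-0.5],
    [0,0,-1],
    [0,0,-1.5],
    [0,0,-2],
    [0,0,-3],
    [0,0,-4],
    [0,0,-5],
    [0,0,-7],
    [0,0,-9],
    [0,0,-11],
    [0,0,-13],
    [0,0,-13],
    [0,0,-13],
  ],
  roll=[0,0,0,0,0,0,0,0,0,0,0,0,0,0,0,0,0,0,0],
  gripper=0.5,
  squeeze=20,
)

```text
time: 13.1
position: [0.587, -0.0448, 0.2469]
tool_rot: [-2.221, -2.221, 0.001]
ft_force: [-0.3, -0.3, -2.7]
grip_width: 0.136
grip_force: 20.0
```

```bash
cat >> h.py <<'E'
def redtops(name,z):
    c=cams.get_calibration(name);im=cams.get_image(name);h=cv2.cvtColor(im,cv2.COLOR_RGB2HSV)
    m=((h[...,0]<10)|(h[...,0]>172))&(h[...,1]>130);return rect(c,m,z,40)
E
python3 - <<'E'
from h import *
go([.5603,.314,.135],np.radians(-2.3))
go([.5603,.314,.25],np.radians(-2.3))
for r in redtops("top",.105):print(r)
E
```

```text
pos [ 0.587  -0.0448  0.2469] ydeg -0.0 tilt [-0.001 -0.    -1.   ] q7 -0.07 slide [35.89 -2.67 11.18] roll 0.04013912617362059
pos [ 0.587  -0.0448  0.2469] ydeg -0.0 tilt [-0.001 -0.    -1.   ] q7 -0.07 slide [35.88 -2.67 -0.32] roll 0.04013912617362059
(array([ 94.8, 543.2]), array([276.8, 311.7]), 4.9, array([107., 393.]))
(array([ 597.6, -155.6]), array([21.7, 68.8]), 0.2, array([372., 202.]))
(array([597.7, 302.6]), array([24.3, 98.9]), 0.1, array([184., 202.]))
(array([656.4, 483. ]), array([53.9, 46. ]), 21.4, array([110., 177.]))
(array([691.8, 355.2]), array([77.9, 33.2]), 78.6, array([161., 164.]))
```

Emit:
move_arm(
  slide=[
    [4,-0.3,0],
    [8.5,-0.6,0],
    [13,-1,0],
    [17.5,-1.3,0],
    [22,-1.6,0],
    [26.5,-2,0],
    [31,-2.3,0],
    [34.5,-2.6,1],
    [35.9,-2.7,4],
    [35.9,-2.7,7],
    [35.9,-2.7,9.5],
    [35.9,-2.7,11.2],
    [35.9,-2.7,11.2],
    [35.9,-2.7,11.2],
    [35.9,-2.7,11.2],
  ],
  roll=[0.01,0.02,0.03,0.04,0.04,0.04,0.04,0.04,0.04,0.04,0.04,0.04,0.04,0.04,0.04],
)

```text
time: 14.65
position: [0.5612, 0.3147, 0.1371]
tool_rot: [2.265, 2.176, 0.004]
ft_force: [-0.4, 0.6, -2.0]
grip_width: 0.132
grip_force: 20.0
```

```bash
python3 - <<'E'
from h import *
c=cams.get_calibration("wrist");im=cams.get_image("wrist")
h=cv2.cvtColor(im,cv2.COLOR_RGB2HSV);m=(((h[...,0]<10)|(h[...,0]>174))&(h[...,1]>120)).astype(np.uint8);m[310:]=0
for q in cv2.findContours(m,0,2)[0]:
    if cv2.contourArea(q)>300: print(cv2.boundingRect(q),ray(c,[q.reshape(-1,2)[q[:,0,1].argmin()]],.105))
cv2.imwrite("pics/w6.png",im[:,:,::-1])
go([.5603,.314,.077],np.radians(-2.3));print(monitor.get_state()["ft_force"])
E
```

```text
(303, 181, 34, 129) [[0.56294835 0.36444179 0.105     ]]
(375, 177, 52, 119) [[0.5927015  0.36523538 0.105     ]]
(493, 61, 102, 127) [[0.66570291 0.41520424 0.105     ]]
pos [0.5612 0.3147 0.1372] ydeg -2.31 tilt [ 0.002  0.001 -1.   ] q7 -0.81 slide [-0.08 -0.11  6.02] roll -0.0001124081459280557
[-0.12943472  0.09207289 -2.7183856 ]
```

Emit:
move_arm(
  slide=[
    [-0.1,-0.1,0.8],
    [-0.1,-0.1,1.6],
    [-0.1,-0.1,2.4],
    [-0.1,-0.1,3.2],
    [-0.1,-0.1,4],
    [-0.1,-0.1,4.6],
    [-0.1,-0.1,5.1],
    [-0.1,-0.1,5.5],
    [-0.1,-0.1,5.7],
    [-0.1,-0.1,5.7],
  ],
  roll=[0,0,0,0,0,0,0,0,0,0],
)

```text
time: 15.7
position: [0.5593, 0.3132, 0.0783]
tool_rot: [-2.265, -2.177, 0.0]
ft_force: [0.4, -0.4, -1.3]
grip_width: 0.135
grip_force: 20.0
```

Emit:
move_arm(
  slide=[
    [0,0,0.2],
    [0,0,0.35],
    [0,0,0.5],
    [0,0,0.5],
  ],
  roll=[0,0,0,0],
)

```text
time: 16.1
position: [0.5597, 0.3133, 0.0754]
tool_rot: [2.265, 2.176, 0.001]
ft_force: [-2.3, -2.5, 7.3]
grip_width: 0.134
grip_force: 20.0
```

Emit:
move_arm(
  slide=[
    [0,0,0],
    [0,0,0],
    [0,0,0],
    [0,0,0],
    [0,0,-1],
    [0,0,-2.5],
    [0,0,-5],
    [0,0,-9],
    [0,0,-13],
    [0,0,-16],
    [0,0,-16],
  ],
  roll=[0,0,0,0,0,0,0,0,0,0,0],
  gripper=3,
)

```text
time: 17.2
position: [0.5614, 0.3155, 0.2408]
tool_rot: [2.263, 2.175, 0.016]
ft_force: [0.7, -0.3, 1.0]
grip_width: 0.346
grip_force: 0.0
```

Emit:
move_arm(
  slide=[
    [-4,0.4,-2],
    [-8.5,0.9,-2],
    [-13,1.3,-2],
    [-17.5,1.8,-2],
    [-22,2.3,-2],
    [-26.5,2.7,-2],
    [-31,3.2,-2],
    [-35.5,3.6,-2],
    [-40,4.1,-1],
    [-44,4.5,1],
    [-45.3,4.65,4],
    [-45.3,4.65,7],
    [-45.3,4.65,9],
    [-45.3,4.65,10],
    [-45.3,4.65,10],
    [-45.3,4.65,10],
  ],
  roll=[-0.01,-0.02,-0.03,-0.04,-0.04,-0.04,-0.04,-0.04,-0.04,-0.04,-0.04,-0.04,-0.04,-0.04,-0.04,-0.04],
  gripper=4.5,
)

```text
time: 18.8
position: [0.5884, -0.1411, 0.1348]
tool_rot: [2.22, 2.221, 0.001]
ft_force: [-0.4, 0.9, 0.2]
grip_width: 0.518
grip_force: 0.0
```

```bash
python3 - <<'E'
from h import *
go([.5885,-.141,.119],0)
E
```

```text
pos [ 0.5884 -0.1411  0.1348] ydeg 0.03 tilt [ 0.002 -0.    -1.   ] q7 0.06 slide [0.02 0.01 1.58] roll 0.00044937776363207504
```

Emit:
move_arm(
  slide=[
    [0,0,0.8],
    [0,0,1.5],
    [0,0,1.5],
    [0,0,1.5],
  ],
  roll=[0,0,0,0],
)

```text
time: 19.2
position: [0.5875, -0.1412, 0.1184]
tool_rot: [-2.221, -2.221, 0.0]
ft_force: [-0.4, -0.4, -1.0]
grip_width: 0.516
grip_force: 0.0
```

Emit:
move_arm(
  slide=[
    [0,0,0],
    [0,0,0],
    [0,0,0],
    [0,0,0],
    [0,0,0],
    [0,0,0],
    [0,0,-0.5],
    [0,0,-1],
    [0,0,-1.5],
    [0,0,-2],
    [0,0,-3],
    [0,0,-4],
    [0,0,-5],
    [0,0,-7],
    [0,0,-9],
    [0,0,-11],
    [0,0,-13],
    [0,0,-13],
    [0,0,-13],
  ],
  roll=[0,0,0,0,0,0,0,0,0,0,0,0,0,0,0,0,0,0,0],
  gripper=0.5,
  squeeze=20,
)

```text
time: 21.1
position: [0.5873, -0.1412, 0.2478]
tool_rot: [-2.221, -2.221, 0.001]
ft_force: [-0.2, 0.0, -2.7]
grip_width: 0.13
grip_force: 20.0
```

```bash
python3 - <<'E'
from h import *
go([.5103,.316,.135],np.radians(-2.3))
E
```

```text
pos [ 0.5873 -0.1412  0.2478] ydeg 0.01 tilt [-0.001 -0.    -1.   ] q7 0.09 slide [45.72 -7.69 11.28] roll 0.040243536275463176
```

Emit:
move_arm(
  slide=[
    [4,-0.7,0],
    [8.5,-1.4,0],
    [13,-2.2,0],
    [17.5,-3,0],
    [22,-3.7,0],
    [26.5,-4.5,0],
    [31,-5.2,0],
    [35.5,-6,0],
    [40,-6.8,0],
    [44,-7.4,0],
    [45.7,-7.7,3],
    [45.7,-7.7,6.5],
    [45.7,-7.7,9.5],
    [45.7,-7.7,11.2],
    [45.7,-7.7,11.2],
    [45.7,-7.7,11.2],
    [45.7,-7.7,11.2],
  ],
  roll=[0.01,0.02,0.03,0.04,0.04,0.04,0.04,0.04,0.04,0.04,0.04,0.04,0.04,0.04,0.04,0.04,0.04],
)

```text
time: 22.8
position: [0.5117, 0.3164, 0.1382]
tool_rot: [2.265, 2.176, 0.004]
ft_force: [-0.6, -0.6, -2.6]
grip_width: 0.136
grip_force: 20.0
```

```bash
python3 - <<'E'
from h import *
go([.5103,.316,.078],np.radians(-2.3))
E
```

```text
pos [0.5117 0.3164 0.1382] ydeg -2.31 tilt [ 0.002  0.001 -1.   ] q7 -0.85 slide [-0.05 -0.15  6.02] roll -0.00019917122052293124
```

Emit:
move_arm(
  slide=[
    [0,-0.05,0.8],
    [0,-0.05,1.6],
    [0,-0.05,2.4],
    [0,-0.05,3.2],
    [0,-0.05,4],
    [0,-0.05,4.6],
    [0,-0.05,5.1],
    [0,-0.05,5.5],
    [0,-0.05,5.75],
    [0,-0.05,5.95],
    [0,-0.05,6.15],
    [0,-0.05,6.15],
    [0,-0.05,6.15],
  ],
  roll=[0,0,0,0,0,0,0,0,0,0,0,0,0],
)

```text
time: 24.1
position: [0.5102, 0.3158, 0.0751]
tool_rot: [2.265, 2.176, 0.0]
ft_force: [-0.8, 0.8, -2.6]
grip_width: 0.141
grip_force: 20.0
```

Emit:
move_arm(
  slide=[
    [0,0,0.15],
    [0,0,0.3],
    [0,0,0.45],
    [0,0,0.45],
  ],
  roll=[0,0,0,0],
)

```text
time: 24.5
position: [0.5111, 0.316, 0.0746]
tool_rot: [2.264, 2.174, 0.002]
ft_force: [-5.1, -5.7, 20.4]
grip_width: 0.139
grip_force: 20.0
```

Emit:
move_arm(
  slide=[
    [0,0,-0.3],
    [0,0,-0.3],
    [0,0,-0.3],
    [0,0,-0.3],
    [0,0,-1],
    [0,0,-2.5],
    [0,0,-5],
    [0,0,-9],
    [0,0,-13],
    [0,0,-16],
    [0,0,-16],
  ],
  roll=[0,0,0,0,0,0,0,0,0,0,0],
  gripper=3,
)

```text
time: 25.6
position: [0.5121, 0.3181, 0.2371]
tool_rot: [2.263, 2.175, 0.015]
ft_force: [0.3, 0.6, -0.0]
grip_width: 0.344
grip_force: 0.0
```

Emit:
move_arm(
  slide=[
    [-4,0.2,-2],
    [-8.5,0.5,-2],
    [-13,0.7,-2],
    [-17.5,0.9,-2],
    [-22,1.2,-2],
    [-26.5,1.4,-2],
    [-31,1.7,-2],
    [-35,1.85,0],
    [-36.4,1.95,3],
    [-36.4,1.95,6],
    [-36.4,1.95,8.5],
    [-36.4,1.95,10],
    [-36.4,1.95,10],
    [-36.4,1.95,10],
  ],
  roll=[-0.01,-0.02,-0.03,-0.04,-0.04,-0.04,-0.04,-0.04,-0.04,-0.04,-0.04,-0.04,-0.04,-0.04],
  gripper=4.5,
)

```text
time: 27.0
position: [0.5156, -0.0485, 0.1313]
tool_rot: [2.22, 2.222, 0.001]
ft_force: [-0.4, 0.7, 0.7]
grip_width: 0.519
grip_force: 0.0
```

```bash
python3 - <<'E'
from h import *
go([.5153,-.0485,.119],0)
E
```

```text
pos [ 0.5156 -0.0485  0.1313] ydeg 0.03 tilt [ 0.001 -0.    -1.   ] q7 -0.03 slide [ 0.   -0.03  1.23] roll 0.0006011589630170455
```

Emit:
move_arm(
  slide=[
    [0,0,0.6],
    [0,0,1.2],
    [0,0,1.2],
    [0,0,1.2],
  ],
  roll=[0,0,0,0],
)

```text
time: 27.4
position: [0.5151, -0.0488, 0.1186]
tool_rot: [2.221, 2.222, -0.0]
ft_force: [0.5, -0.0, -0.2]
grip_width: 0.521
grip_force: 0.0
```

Emit:
move_arm(
  slide=[
    [0,0,0],
    [0,0,0],
    [0,0,0],
    [0,0,0],
    [0,0,0],
    [0,0,0],
    [0,0,-0.5],
    [0,0,-1],
    [0,0,-1.5],
    [0,0,-2],
    [0,0,-3],
    [0,0,-4],
    [0,0,-5],
    [0,0,-7],
    [0,0,-9],
    [0,0,-11],
    [0,0,-13],
    [0,0,-13],
    [0,0,-13],
  ],
  roll=[0,0,0,0,0,0,0,0,0,0,0,0,0,0,0,0,0,0,0],
  gripper=0.5,
  squeeze=20,
)

```text
time: 29.3
position: [0.5139, -0.0487, 0.2471]
tool_rot: [-2.22, -2.22, 0.003]
ft_force: [0.6, 0.6, -2.1]
grip_width: 0.135
grip_force: 20.0
```

```bash
python3 - <<'E'
from h import *
go([.4602,.318,.137],np.radians(-2.3))
E
```

```text
pos [ 0.5139 -0.0487  0.2471] ydeg -0.0 tilt [-0.003  0.    -1.   ] q7 0.02 slide [36.67 -5.33 11.04] roll 0.04006642349343914
```

Emit:
move_arm(
  slide=[
    [4,-0.6,0],
    [8.5,-1.2,0],
    [13,-1.9,0],
    [17.5,-2.5,0],
    [22,-3.2,0],
    [26.5,-3.8,0],
    [31,-4.5,0],
    [35.5,-5.2,0],
    [36.7,-5.35,3],
    [36.7,-5.35,6.5],
    [36.7,-5.35,9.5],
    [36.7,-5.35,11.1],
    [36.7,-5.35,11.1],
    [36.7,-5.35,11.1],
    [36.7,-5.35,11.1],
  ],
  roll=[0.01,0.02,0.03,0.04,0.04,0.04,0.04,0.04,0.04,0.04,0.04,0.04,0.04,0.04,0.04],
)

```text
time: 30.8
position: [0.4625, 0.3188, 0.1391]
tool_rot: [2.265, 2.176, 0.004]
ft_force: [-0.1, 0.1, -1.6]
grip_width: 0.138
grip_force: 20.0
```

```bash
python3 - <<'E'
from h import *
go([.4602,.318,.077],np.radians(-2.3))
E
```

```text
pos [0.4625 0.3188 0.1391] ydeg -2.31 tilt [ 0.002  0.001 -1.   ] q7 -0.89 slide [-0.1  -0.24  6.21] roll -0.00014148667267455117
```

Emit:
move_arm(
  slide=[
    [0,-0.15,0.8],
    [0,-0.15,1.6],
    [0,-0.15,2.4],
    [0,-0.15,3.2],
    [0,-0.15,4],
    [0,-0.15,4.6],
    [0,-0.15,5.1],
    [0,-0.15,5.5],
    [0,-0.15,5.8],
    [0,-0.15,6.0],
    [0,-0.15,6.1],
    [0,-0.15,6.2],
    [0,-0.15,6.2],
    [0,-0.15,6.2],
  ],
  roll=[0,0,0,0,0,0,0,0,0,0,0,0,0,0],
)

```text
time: 32.2
position: [0.4602, 0.3184, 0.0757]
tool_rot: [2.265, 2.176, 0.0]
ft_force: [-0.0, -0.3, -1.5]
grip_width: 0.136
grip_force: 20.0
```

Emit:
move_arm(
  slide=[
    [0,0,0.1],
    [0,0,0.2],
    [0,0,0.3],
    [0,0,0.3],
  ],
  roll=[0,0,0,0],
)

```text
time: 32.6
position: [0.4604, 0.3184, 0.0738]
tool_rot: [2.265, 2.176, -0.0]
ft_force: [-3.0, -2.0, 7.4]
grip_width: 0.137
grip_force: 20.0
```

Emit:
move_arm(
  slide=[
    [0,0,-0.1],
    [0,0,-0.1],
    [0,0,-0.1],
    [0,0,-0.1],
    [0,0,-1],
    [0,0,-2.5],
    [0,0,-5],
    [0,0,-9],
    [0,0,-13],
    [0,0,-17],
    [0,0,-20],
    [0,0,-20],
  ],
  roll=[0,0,0,0,0,0,0,0,0,0,0,0],
  gripper=3,
)

```text
time: 33.8
position: [0.4617, 0.3206, 0.2788]
tool_rot: [2.263, 2.175, 0.015]
ft_force: [0.5, 0.2, -0.6]
grip_width: 0.348
grip_force: 0.0
```

```bash
python3 - <<'E'
from h import *
a=cams.get_image("wrist")[60:330,60:480];b=cams.get_image("top")
t=cv2.resize(b[130:300,150:330],None,fx=2,fy=2);w=cv2.resize(a,(420,270))
o=np.zeros((340,790,3),np.uint8);o[:340,:360]=t;o[:270,365:785]=w;cv2.imwrite("pics/m1.png",o[:,:,::-1])
go([.572,-.40,.33],np.radians(-20))
E
```

```text
pos [0.4603 0.3187 0.274 ] ydeg -2.28 tilt [ 0.002  0.001 -1.   ] q7 -0.81 slide [-71.37  14.04  -5.63] roll 0.3092980896811308
```

View pics/m1.png

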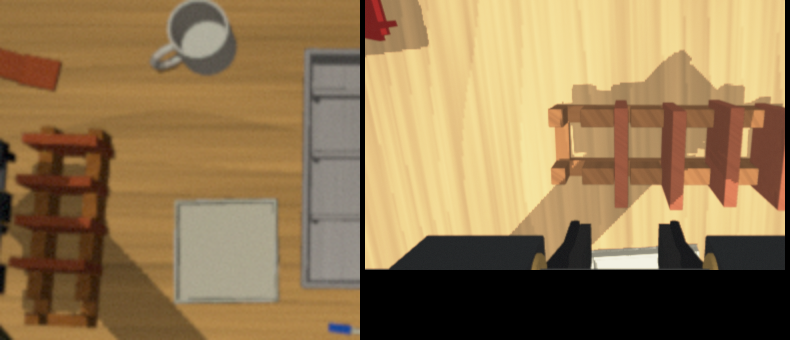

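Emit:
move_arm(
  slide=[
    [-1,0.3,-3],
    [-4.5,1.5,-5],
    [-8,2.7,-7],
    [-12,4,-8.6],
    [-16,5.3,-8.6],
    [-20,6.6,-8.6],
    [-24,8,-8.6],
    [-28,9.3,-8.6],
    [-32,10.6,-8.6],
    [-36,12,-8.6],
    [-40,13.2,-8.6],
    [-44,14.5,-8.6],
    [-48,15.8,-8.6],
    [-52,17.2,-8.6],
    [-56,18.5,-8.6],
    [-60,19.8,-8.6],
    [-62.1,20.5,-8.6],
    [-62.1,20.5,-8.6],
    [-62.1,20.5,-8.6],
    [-62.1,20.5,-8.6],
  ],
  roll=[-0.12,-0.24,-0.36,-0.48,-0.6,-0.72,-0.84,-0.96,-1.08,-1.2,-1.32,-1.44,-1.56,-1.68,-1.8,-1.92,-2.04,-2.16,-2.187,-2.187],
  gripper=4,
)

```text
time: 35.9
position: [0.64, -0.3095, 0.3575]
tool_rot: [0.892, -3.011, -0.003]
ft_force: [0.7, 0.6, 0.7]
grip_width: 0.461
grip_force: 0.0
```

```bash
python3 - <<'E'
from h import *
c=cams.get_calibration("wrist");im=cams.get_image("wrist");cv2.imwrite("pics/w7.png",im[:,:,::-1])
V=im.max(2);m=V<60;m[290:]=0
print("dark",rect(c,m,.201,150));print("expected px",proj(c,[[.572,-.354,.201],[.573,-.354,.11]]))
np.savez("w7.npz",**c)
go([.572,-.354,.25],np.radians(123))
E
```

```text
dark [(array([ 573.4, -289.5]), array([43. , 41.6]), 89.7, array([385., 167.])), (array([ 572.4, -356.7]), array([77.8, 12.4]), 38.4, array([316., 120.]))]
expected px [[318.70109224 120.92604019]
 [318.10366451 122.83132013]]
pos [ 0.6401 -0.3093  0.3581] ydeg 122.99 tilt [-0.001  0.001 -1.   ] q7 2.36 slide [ 8.14 -0.06 10.81] roll -0.00022578486951729815
```

View pics/w7.png

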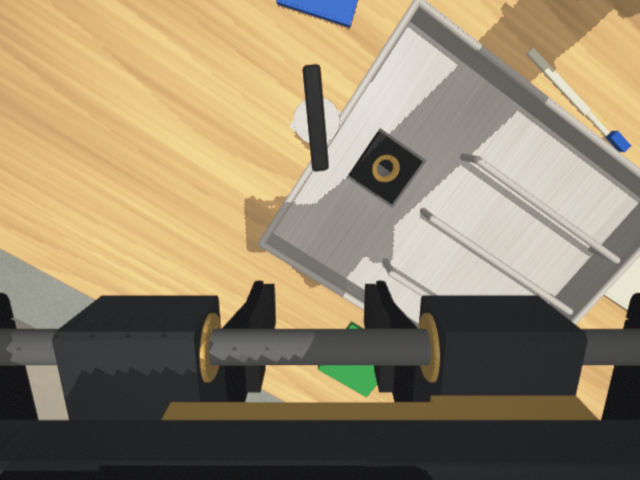

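Emit:
move_arm(
  slide=[
    [3,-0.1,2],
    [6,-0.15,4],
    [8.2,-0.2,7],
    [8.2,-0.2,9],
    [8.2,-0.2,10.5],
    [8.2,-0.2,11],
    [8.2,-0.2,11],
    [8.2,-0.2,11],
  ],
  roll=[-0.05,-0.09,-0.094,-0.094,-0.094,-0.094,-0.094,-0.094],
)

```text
time: 36.75
position: [0.5736, -0.356, 0.2498]
tool_rot: [-1.035, 2.965, -0.002]
ft_force: [0.8, -0.5, 0.5]
grip_width: 0.461
grip_force: 0.0
```

```bash
python3 - <<'E'
from h import *
go([.5724,-.3555,.174],np.radians(128.4))
E
```

```text
pos [ 0.5736 -0.356   0.2498] ydeg 128.47 tilt [ 0.002 -0.001 -1.   ] q7 2.55 slide [0.07 0.13 7.58] roll 0.0012304611269637888
```

Emit:
move_arm(
  slide=[
    [0,0,2],
    [0,0.1,4],
    [0,0.1,5.5],
    [0,0.1,6.8],
    [0,0.1,7.5],
    [0,0.1,7.5],
    [0,0.1,7.5],
  ],
  roll=[0,0,0,0,0,0,0],
)

```text
time: 37.45
position: [0.5723, -0.3561, 0.1742]
tool_rot: [-1.033, 2.966, -0.001]
ft_force: [0.7, -0.5, 0.5]
grip_width: 0.461
grip_force: 0.0
```

Emit:
move_arm(
  slide=[
    [0,0,0],
    [0,0,0],
    [0,0,0],
    [0,0,0],
    [0,0,0],
    [0,0,0],
    [0,0,0],
  ],
  roll=[0,0,0,0,0,0,0],
  gripper=0.5,
  squeeze=40,
)

```text
time: 38.15
position: [0.5719, -0.3561, 0.1737]
tool_rot: [-1.033, 2.967, -0.001]
ft_force: [0.7, -1.1, -0.1]
grip_width: 0.153
grip_force: 40.0
```

Emit:
move_arm(
  slide=[
    [0,0,-0.7],
    [0,0,-1.5],
    [0,0,-2.5],
    [0,0,-4],
    [0,0,-5.5],
    [0,0,-6],
    [0,0,-6],
    [0,0,-6],
  ],
  roll=[0,0,0,0,0,0,0,0],
)

```text
time: 38.95
position: [0.5716, -0.3559, 0.2333]
tool_rot: [1.033, -2.966, -0.0]
ft_force: [-0.3, -0.2, -2.8]
grip_width: 0.158
grip_force: 40.0
```

```bash
python3 - <<'E'
from h import *
c=np.load("w7.npz");im=cv2.imread("pics/w7.png");h=cv2.cvtColor(im,cv2.COLOR_BGR2HSV);
def ringc(h,c,b):
    m=((h[...,1]>90)&(h[...,2]>100)).astype(np.uint8);k=np.zeros_like(m);k[b[1]:b[3],b[0]:b[2]]=1;m&=k
    q=max(cv2.findContours(m,0,2)[0],key=cv2.contourArea);e=cv2.fitEllipse(q);print(e);print("ring",ray(c,[e[0]],.065)*1000)
ringc(h,c,(368,150,404,186))
m=(im.max(2)<60).astype(np.uint8);m[:,:340]=0;m[250:]=0;print("plug",rect(c,m,.065,300))
im=cv2.imread("pics/top0.png");h=cv2.cvtColor(im,cv2.COLOR_BGR2HSV);ringc(h,cams.get_calibration("top"),(405,207,427,228))
go([.5725,-.2595,.225]);print(monitor.get_state()["ft_force"],monitor.get_state()["torque"])
E
```

```text
((385.47308349609375, 168.09873962402344), (25.49208641052246, 27.67998695373535), 42.677913665771484)
ring [[ 572.39114661 -262.27073511   65.        ]]
plug [(array([ 572.7, -262.8]), array([61.3, 59.3]), 89.7, array([385., 167.]))]
((415.8194580078125, 217.0), (11.431771278381348, 12.338741302490234), 90.0)
ring [[ 571.89350137 -259.50322219   65.        ]]
pos [ 0.5716 -0.3559  0.2333] ydeg 128.4 tilt [-0.  0. -1.] q7 2.54 slide [-6.06  7.5   0.83] roll None
[-0.28645794 -0.18200583 -2.8491342 ] [ 0.16480506 -0.07864136 -0.05517114]
```

Emit:
move_arm(
  slide=[
    [-2,2.5,0],
    [-4,5,0],
    [-5.95,7.4,0],
    [-5.95,7.4,2],
    [-5.95,7.4,4],
    [-5.95,7.4,5.5],
    [-5.95,7.4,6],
    [-5.95,7.4,6],
    [-5.95,7.4,6],
  ],
  roll=[0,0,0,0,0,0,0,0,0],
)

```text
time: 39.85
position: [0.5729, -0.2613, 0.1742]
tool_rot: [-1.032, 2.966, -0.001]
ft_force: [0.0, -0.1, -2.4]
grip_width: 0.161
grip_force: 40.0
```

```bash
python3 - <<'E'
from h import *
go([.5723,-.261,.1287])
im=cams.get_image("scene");c=cams.get_calibration("scene")
for z in(.08,.12):print(proj(c,[.572,-.26,z]))
x,y=proj(c,[.572,-.26,.09])[0].astype(int)
a=cv2.resize(im[y-50:y+50,x-60:x+60,::-1],None,fx=6,fy=6,interpolation=2);cv2.imwrite("pics/s3.png",a)
E
```

```text
pos [ 0.5729 -0.2613  0.1742] ydeg 128.38 tilt [ 0.001 -0.    -1.   ] q7 2.41 slide [0.04 0.06 4.55] roll None
[[212.67184121 287.63683874]]
[[210.06549292 272.16592271]]
```

Emit:
move_arm(
  slide=[
    [0,0,0.5],
    [0,0,1],
    [0,0,1.5],
    [0,0,2],
    [0,0,2.3],
    [0,0,2.3],
  ],
  roll=[0,0,0,0,0,0],
)

```text
time: 40.5
position: [0.5721, -0.2609, 0.1498]
tool_rot: [1.033, -2.966, -0.001]
ft_force: [-0.4, 0.3, -2.0]
grip_width: 0.156
grip_force: 40.0
```

Nose is in with no side force. Continue to thread landing.

Emit:
move_arm(
  slide=[
    [0,0,0.3],
    [0,0,0.6],
    [0,0,0.75],
    [0,0,0.9],
    [0,0,0.9],
  ],
  roll=[0,0,0,0,0],
)

```text
time: 41.0
position: [0.5724, -0.261, 0.1413]
tool_rot: [1.033, -2.967, -0.0]
ft_force: [0.5, 0.2, -2.8]
grip_width: 0.154
grip_force: 40.0
```

Emit:
move_arm(
  slide=[
    [0,0,0.15],
    [0,0,0.3],
    [0,0,0.45],
    [0,0,0.6],
    [0,0,0.6],
  ],
  roll=[0,0,0,0,0],
)

```text
time: 41.5
position: [0.5727, -0.2611, 0.1358]
tool_rot: [-1.033, 2.967, -0.001]
ft_force: [-0.4, 0.1, -0.5]
grip_width: 0.161
grip_force: 40.0
```

Emit:
move_arm(
  slide=[
    [0,0,0.1],
    [0,0,0.2],
    [0,0,0.3],
    [0,0,0.3],
  ],
  roll=[0,0,0,0],
)

```text
time: 41.9
position: [0.5735, -0.2612, 0.1356]
tool_rot: [-1.033, 2.966, -0.004]
ft_force: [-3.4, 1.2, 12.8]
grip_width: 0.155
grip_force: 40.1
```

Emit:
move_arm(
  slide=[
    [0,0,0.04],
    [0,0,0.07],
    [0,0,0.11],
    [0,0,0.14],
    [0,0,0.18],
    [0,0,0.21],
    [0,0,0.25],
    [0,0,0.28],
    [0,0,0.32],
    [0,0,0.35],
    [0,0,0.39],
    [0,0,0.42],
    [0,0,0.46],
    [0,0,0.49],
    [0,0,0.49],
  ],
  roll=[0.14,0.28,0.42,0.56,0.7,0.84,0.98,1.12,1.26,1.4,1.54,1.68,1.82,1.96,1.96],
)

```text
time: 43.4
position: [0.5745, -0.2601, 0.1308]
tool_rot: [1.888, 2.506, 0.003]
ft_force: [-1.7, 2.3, 10.5]
grip_width: 0.157
grip_force: 40.0
```

```bash
python3 - <<'E'
from h import *
go([.5724,-.261,.1287]);s=monitor.get_state();print(s["torque"],s["ft_force"])
E
```

```text
pos [ 0.5745 -0.2601  0.1308] ydeg 15.99 tilt [ 0.004 -0.001 -1.   ] q7 0.53 slide [-0.03 -0.23  0.21] roll None
[0.60998824 0.26461638 0.02538318] [-1.71110825  2.28731665 10.49232403]
```

Emit:
move_arm(
  slide=[
    [0,-0.05,0.03],
    [0,-0.1,0.06],
    [0,-0.1,0.1],
    [0,-0.1,0.13],
    [0,-0.1,0.17],
    [0,-0.1,0.2],
    [0,-0.1,0.2],
  ],
  roll=[0.12,0.24,0.36,0.48,0.6,0.72,0.72],
)

```text
time: 44.1
position: [0.5746, -0.2606, 0.129]
tool_rot: [2.649, 1.68, 0.008]
ft_force: [1.1, 1.9, 9.2]
grip_width: 0.157
grip_force: 40.0
```

```bash
python3 - <<'E'
from h import *
go([.5724,-.261,.1287]);s=monitor.get_state();print(s["torque"],s["ft_force"])
E
```

```text
pos [ 0.5746 -0.2606  0.129 ] ydeg -25.22 tilt [ 0.007 -0.001 -1.   ] q7 -0.15 slide [-0.13 -0.18  0.03] roll None
[ 0.42670641 -0.25255346  0.04381541] [1.14319356 1.90858641 9.23352505]
```

Near the collar landing; turn on in small steps and watch the moment.

Emit:
move_arm(
  slide=[
    [0,0,0.03],
    [0,0,0.06],
    [0,0,0.08],
    [0,0,0.1],
    [0,0,0.1],
  ],
  roll=[0.1,0.2,0.3,0.4,0.4],
)

```text
time: 44.6
position: [0.5747, -0.2619, 0.1286]
tool_rot: [2.929, 1.12, 0.009]
ft_force: [0.9, -0.8, 11.4]
grip_width: 0.159
grip_force: 40.0
```

```bash
python3 - <<'E'
from h import *
go([.5724,-.261,.1287]);s=monitor.get_state();print(s["torque"],s["ft_force"])
E
```

```text
pos [ 0.5747 -0.2619  0.1286] ydeg -48.16 tilt [ 0.007 -0.003 -1.   ] q7 -0.53 slide [-0.11 -0.22 -0.02] roll None
[ 0.07876769 -0.10082478 -0.13726069] [ 0.92857187 -0.7632593  11.43201028]
```

Emit:
move_arm(
  slide=[
    [0,0,-0.3],
    [0,0,-0.6],
    [0,0,-0.9],
    [0,0,-1.2],
    [0,0,-1.4],
    [0,0,-1.4],
    [0,0,-1.4],
  ],
  roll=[0,0,0,0,0,0,0],
)

```text
time: 45.3
position: [0.571, -0.2613, 0.1381]
tool_rot: [-2.933, -1.124, 0.002]
ft_force: [-0.5, -0.8, -7.6]
grip_width: 0.154
grip_force: 40.0
```

```bash
python3 - <<'E'
from h import *
go([.5724,-.261,.1387]);s=monitor.get_state();print(s["torque"],s["ft_force"])
E
```

```text
pos [ 0.571  -0.2613  0.1381] ydeg -48.08 tilt [-0.001  0.    -1.   ] q7 -0.53 slide [ 0.13  0.07 -0.06] roll None
[-0.06444348 -0.02910004  0.06588752] [-0.51932258 -0.77281262 -7.62982871]
```

Emit:
move_arm(
  slide=[
    [0,0,0],
    [0,0,0],
    [0,0,0],
    [0,0,0],
    [0,0,0],
    [0,0,0],
    [0,0,0],
    [0,0,0],
    [0,0,0],
    [0,0,0],
  ],
  roll=[0.12,0.24,0.36,0.48,0.6,0.72,0.84,0.95,1.05,1.05],
)

```text
time: 46.3
position: [0.5721, -0.2615, 0.1384]
tool_rot: [3.101, -0.495, 0.002]
ft_force: [2.8, -1.9, -9.4]
grip_width: 0.155
grip_force: 41.0
```

```bash
python3 - <<'E'
from h import *
go([.5724,-.261,.1387]);s=monitor.get_state();print(s["torque"],s["ft_force"])
E
```

```text
pos [ 0.5721 -0.2615  0.1384] ydeg -108.12 tilt [ 0.001 -0.001 -1.   ] q7 -1.54 slide [ 0.01 -0.06 -0.03] roll None
[-0.39966293 -0.65644016  0.73971352] [ 2.82495471 -1.94912658 -9.43521994]
```

Emit:
move_arm(
  slide=[
    [0,0,-0.5],
    [0,0,-1],
    [0,0,-1.5],
    [0,0,-2],
    [0,0,-2.5],
    [0,0,-3],
    [0,0,-3.7],
    [0,0,-4.5],
    [0,0,-5.5],
    [0,0,-7],
    [0,0,-8.5],
    [0,0,-10.5],
    [0,0,-12.5],
    [0,0,-13.5],
    [0,0,-13.5],
    [0,0,-13.5],
  ],
  roll=[-0.03,-0.06,-0.06,-0.06,-0.06,-0.06,-0.06,-0.06,-0.06,-0.06,-0.06,-0.06,-0.06,-0.06,-0.06,-0.06],
)

```text
time: 47.9
position: [0.5713, -0.2612, 0.2733]
tool_rot: [-3.115, 0.404, 0.001]
ft_force: [-0.9, 0.1, -7.6]
grip_width: 0.155
grip_force: 39.9
```

```bash
python3 - <<'E'
from h import *
s=monitor.get_state();print(s["torque"],s["ft_force"])
c=cams.get_calibration("top");im=cams.get_image("top");h=cv2.cvtColor(im,cv2.COLOR_RGB2HSV)
m=(h[...,1]<60)&(h[...,2]>90);m[:,295:]=0;m[:185]=0;m[340:]=0
print("tray",rect(c,m,.004,300),rect(c,m,.02,300))
cv2.imwrite("pics/top9.png",im[:,:,::-1])
go([.4815,.119,.30]);
E
```

```text
[0.11890274 0.07337715 0.02255155] [-0.8628218   0.12274517 -7.64734737]
tray [(array([483.2, 121.5]), array([127.7, 131.1]), 0.3, array([260., 255.]))] [(array([481.8, 119.4]), array([126.2, 129.6]), 0.3, array([260., 255.]))]
pos [ 0.5709 -0.2611  0.2725] ydeg -104.79 tilt [-0.002  0.001 -1.   ] q7 -1.47 slide [-18.35 -34.46  -2.71] roll None
```

Emit:
move_arm(
  slide=[
    [-1,-1.9,-1],
    [-2.8,-5.3,-2],
    [-4.8,-9,-2.7],
    [-6.8,-12.8,-2.7],
    [-8.8,-16.5,-2.7],
    [-10.8,-20.3,-2.7],
    [-12.8,-24,-2.7],
    [-14.8,-27.8,-2.7],
    [-16.5,-31,-2.7],
    [-17.8,-33.4,-2.7],
    [-18.3,-34.5,-2.7],
    [-18.3,-34.5,-2.7],
    [-18.3,-34.5,-2.7],
  ],
  roll=[0,0,0,0,0,0,0,0,0,0,0,0,0],
)

```text
time: 49.25
position: [0.4828, 0.1172, 0.3002]
tool_rot: [3.113, -0.406, -0.0]
ft_force: [-0.2, -0.6, -7.9]
grip_width: 0.158
grip_force: 40.0
```

```bash
python3 - <<'E'
from h import *
go([.4815,.119,.1197])
c=cams.get_calibration("scene");im=cams.get_image("scene");h=cv2.cvtColor(im,cv2.COLOR_RGB2HSV)
def f(im):
    h=cv2.cvtColor(im,cv2.COLOR_RGB2HSV);m=(h[...,1]<60)&(h[...,2]>130);m[:250]=0;m[310:]=0;m[:,:346]=0;m[:,420:]=0;return m
print(rect(c,f(im),.02,300)); print(rect(c,f(cv2.imread("pics/scene0.png")[:,:,::-1].copy()),.02,300))
im=im[130:400,250:560]
cv2.imwrite("pics/s9.png",cv2.resize(im[:,:,::-1],None,fx=2,fy=2))
E
```

```text
pos [0.4828 0.1172 0.3002] ydeg -104.87 tilt [-0.001 -0.002 -1.   ] q7 -2.11 slide [-0.17 -0.17 18.05] roll None
[(array([497.5, 114. ]), array([149. , 129.6]), 0.9, array([382., 275.]))]
[(array([497.3, 114. ]), array([148.7, 129.6]), 0.9, array([381., 272.]))]
```

Tray is unmoved. Lower the plug into it.

Emit:
move_arm(
  slide=[
    [-0.1,-0.1,2],
    [-0.1,-0.1,5],
    [-0.1,-0.1,8],
    [-0.1,-0.1,11],
    [-0.1,-0.1,13],
    [-0.1,-0.1,14.5],
    [-0.1,-0.1,15.5],
    [-0.1,-0.1,16.2],
    [-0.1,-0.1,16.8],
    [-0.1,-0.1,17.2],
    [-0.1,-0.1,17.4],
    [-0.1,-0.1,17.4],
  ],
  roll=[0,0,0,0,0,0,0,0,0,0,0,0],
)

```text
time: 50.5
position: [0.482, 0.1202, 0.1267]
tool_rot: [3.115, -0.404, 0.0]
ft_force: [-0.1, 0.5, -7.3]
grip_width: 0.153
grip_force: 40.0
```

Emit:
move_arm(
  slide=[
    [0,0,0.15],
    [0,0,0.3],
    [0,0,0.45],
    [0,0,0.6],
    [0,0,0.6],
  ],
  roll=[0,0,0,0,0],
)

```text
time: 51.0
position: [0.4818, 0.1201, 0.1204]
tool_rot: [3.115, -0.404, -0.001]
ft_force: [0.3, 0.1, -7.9]
grip_width: 0.159
grip_force: 40.0
```

Emit:
move_arm(
  slide=[
    [0,0,0.1],
    [0,0,0.2],
    [0,0,0.3],
    [0,0,0.3],
  ],
  roll=[0,0,0,0],
)

```text
time: 51.4
position: [0.4836, 0.1199, 0.1197]
tool_rot: [3.115, -0.405, 0.006]
ft_force: [-1.5, -2.1, 5.6]
grip_width: 0.152
grip_force: 40.0
```

Emit:
move_arm(
  slide=[
    [0,0,-0.2],
    [0,0,-0.2],
    [0,0,-0.2],
    [0,0,-0.2],
    [0,0,-0.2],
    [0,0,-1],
    [0,0,-3],
    [0,0,-6],
    [0,0,-10],
    [0,0,-15],
    [0,0,-18],
    [0,0,-18],
  ],
  roll=[0,0,0,0,0,0,0,0,0,0,0,0],
  gripper=4,
)

```text
time: 52.6
position: [0.4844, 0.1212, 0.3034]
tool_rot: [-3.113, 0.404, -0.015]
ft_force: [0.9, 0.8, 0.2]
grip_width: 0.464
grip_force: 0.0
```

Emit:
move_arm(
  slide=[
    [4,2,0],
    [8,5,0],
    [11,9,0],
    [14,13,0],
    [16,17,0],
    [16,20,0],
    [16,20,0],
    [16,20,0],
  ],
  roll=[0,0,0,0,0,0,0,0],
)

```text
time: 53.4
position: [0.5851, -0.1144, 0.2968]
tool_rot: [-3.114, 0.407, 0.002]
ft_force: [0.1, 0.9, -0.2]
grip_width: 0.459
grip_force: 0.0
```

```bash
python3 - <<'E'
from h import *
s=monitor.get_state();print(s["position"],s["time"])
a=cv2.resize(cams.get_image("scene")[150:420,150:600],None,fx=1.7,fy=1.7)[:300]
b=cv2.resize(cams.get_image("top")[130:310,150:470],None,fx=1.6,fy=1.6)
o=np.zeros((300+b.shape[0],a.shape[1],3),np.uint8);o[:300]=a;o[300:,:b.shape[1]]=b
print(o.shape);cv2.imwrite("pics/end.png",o[:,:,::-1])
E
```

```text
[ 0.58514986 -0.11437849  0.29681869] 53.4
(588, 765, 3)
```

View pics/end.png

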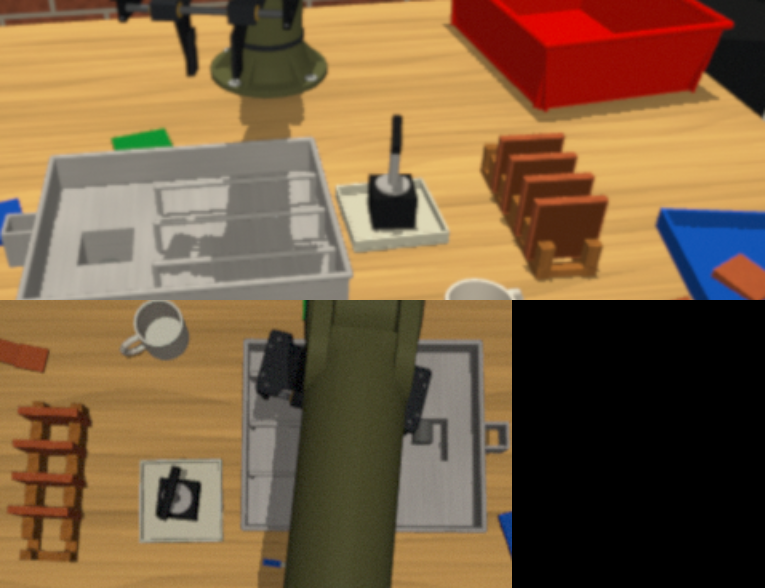

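The final picture shows the four tiles standing in the rack, the plug in the tray with the puller in it, the well and pocket empty, and the mug, toothbrush and sherd in place.

```bash
python3 -c "
from bench import workorder;print(workorder.close_job())"
```

```text
the job is handed in; nothing more can be done
None
```

The job is handed in after about 53 s: all four tiles that were there stand on edge in separate rack slots, and the plug is in the drip tray with the puller screwed in. The mug, toothbrush and sherd look undisturbed in the last pictures; the judge returned no verdict.

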